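# Uncover the adhesive pot and slide it under the filler

## Robot

A 7-joint arm with a two-finger parallel gripper is mounted at the origin on the work surface. World frame = base frame: x ahead of the robot, y to its left, z up, the work surface at z = 0. Lengths are in m, angles in rad, forces in N, time in s.
With the tool pointing down it reaches from about 0.4 to 0.9 m from the base axis. Payload 5.5 kg.
Tool frame: the origin (TCP) lies midway between the tips of the shut fingers; the grasp point (between the pads) lies 19 mm behind it (manip.grip_depth is the distance from the TCP to the grasp point, in m); z points along the fingers, y is the line along which they close (so a half turn about z gives the same grasp; the last joint's range is limited). The gripper opens to 92 mm and grips with 3 to 60 N. Pads are 19 mm wide; open, the fingers measure 130 mm over their backs; the gripper's body (75 mm by 190 mm) begins 47 mm behind the grasp point.
Start: joints at [1.574, 0.501, -0.427, 1.55, 0.221, 1.138, -0.21], TCP at [0.167, -0.628, 0.227] pointing down, gripper open.
Joint ranges: [-2.88, 2.88], [-0.31, 2.03], [-1.54, 1.56], [0.2, 2.42], [-1.41, 4.55], [0.19, 2.02], [-2.57, 2.57]. Speed limits (rad/s): [2.57, 2.57, 3.14, 3.14, 3.14, 3.14, 3.14].

## Interface

Orientations are given as a unit quaternion [x, y, z, w].
In Python, from bench import manip, effector, viewer gives the robot as it stands. Calls block until the motion is done:
- manip.move_pose(position, orientation): joint-space move of the TCP to a pose.
- manip.servo_line(position, ori=None, vel=0.15): straight line of the TCP; ori=None keeps the orientation; vel is the mean speed in m/s.
- manip.movej(angles): joint-space move.
- effector.open_jaws() and effector.close(f_grip=None): open the fingers fully, or close them until they stop; f_grip is the grip in N (None keeps the last).
- manip.sleep(seconds).
- manip.solve_ik(position, orientation): joint angles nearest the present ones, or None.
- viewer.get_image(name): name is "side" or "top"; returns the picture (420x560x3 uint8, red, green, blue); there is no depth.
- viewer.get_calibration(name): a dict with "vfov" (degrees; the focal length in pixels is half the picture's height over the tangent of half this angle, whatever the lens; pixels are square), "cx", "cy" (the principal point, pixels), "eye" and "attitude" of the camera in the world. Camera axes: x right, y down, z forward; pixel columns grow to the right and rows downward; lengths in m; the calibration is good to about 2 mm. A picture is of the moment at which its call begins. get_calibration takes no time and is no camera call.
A pose or a line that the arm cannot do raises manip.PlanningError and nothing moves.
- manip.hand_in(): hands the job in; it is judged then, once.
Readings, each from a call of its own:
- manip.current_clock(): time.
- manip.current_q(): joint angles.
- manip.current_joint_velocities(): joint speeds.
- manip.current_tau(): joint torques, N m.
- manip.current_tool_pos(): TCP position.
- manip.current_tcp_rot(): TCP orientation.
- manip.current_force(): force on the tool from outside, world axes, zero at the start.
- manip.current_wrist_torque(): the same for the moment, N m.
- manip.current_finger_gap(): finger opening in m.
- manip.current_gripper_force(): force on a finger pad.
Only numpy, scipy, OpenCV 4.12 (cv2) and the standard library are available. Lean on these libraries where they do the work, as an engineer would, in place of code of your own. Each camera call takes 0.05 s, during which the arm holds its last target. There are 200 camera calls.

## Task

The adhesive pot has to be refilled: lift its loose lid off by the knob and lay it gently, flat and knob up, in the empty dish. Then slide the open pot along the bench, without lifting or tipping it, into the filler's lane and under the low bridge until it is fully home against the end stop. Leave everything else on the bench where it stands.

Things in the scene. Friction and masses are not known exactly. Their poses are not given: they have to be found in the camera images.
- pot: open-topped round aluminium pot, outside diameter 90, inside diameter 82 (wall 4), 70 high, inner floor 5 above the bench. 0.4 to 0.75 kg, empty. Origin: centre of its underside, z up; it stands on the bench. At the start it wears the lid
- lid: loose round aluminium lid: disc of diameter 98, 4 thick, below it a plug of diameter 76, 8 deep, that sits loosely in the pot's mouth, and on top a black knob. Origin: centre of the plug's underside, z up through the knob: disc from 8 to 12 above it, thin stem (diameter 16) to 22, knob of diameter 24 from 22 to 42. On the pot the origin is 62 above the bench
- knob (a point): centre of the lid's knob (diameter 24, 20 high), on the axis, 34 above the lid's origin
- empty_dish: the empty one of two alike shallow round steel dishes, fixed to the bench: outside diameter 138, inside diameter 130, rim 12 high, inner floor 4 above the bench. Origin: centre of its underside
- full_dish: the other dish, of the same size, with small steel and brass pieces in it (up to 30 high); fixed
- filler: teal benchtop filling station, fixed, with a lane for the pot between two steel guides; the lane's floor is the bench. Origin: on the bench, where the pot's centre is when the pot is fully home. Its own +y axis points along the lane, inwards; x across it. End stop face at y = +45.5. The guides are 14 high, 98 apart from y = -70 to +42
- mouth (a point): centre of the lane's mouth, on the bench, at y = -110 in the filler's frame. The guides flare apart from y = -70 to here, to about 128 between them (outer ends at x = +-74)
- bridge (a point): middle of the lower front edge of the filler's bridge, at y = +5, 88 above the bench. The bridge spans y = +5 to +105, x = +-85, and its top is 110 high; a spout under it, at y = 22, reaches down to 83; on it an aluminium tank of diameter 96 at y = 85 reaches up to 240. The pot fits beneath without its lid, not with it
- weight: dark steel knobbed weight, diameter 44, 56 high, 0.9 kg, standing loose before the mouth of the lane; leave it. Origin: centre of its underside
- tin: small round closed tin, diameter 51, 44 high, standing close to the pot; leave it. Origin: centre of its underside
- tape: roll of tape lying flat, outside diameter 90, 48 high, at the far side of the bench; leave it. Origin: centre of its underside
- jar: amber glass jar, diameter 64, 65 high, at the far side; leave it. Origin: centre of its underside
- die: small plywood cutting die with steel rules, 70 x 50 x 30, at the far side; leave it. Origin: centre of its underside
- brush: brush lying beyond the two dishes, at the right of the bench, 20 high, 190 long; leave it. Origin: about the middle of its length, on the underside
Mind the look-alikes: they are no part of the job. Several things look just like the empty_dish: the one meant starts farthest to the robot's left.

How it is judged:
On the way, in this order (a step that is already met when the one before it is completed fails the run):
1. the lid lies flat, knob up, in the empty dish, released (horizontal distance between lid and empty_dish below 0.02 m and z of lid in the frame of empty_dish between 0 and 0.008 m and angle between lid's own z axis and vertical below 0.08 rad and linear speed of lid below 0.03 m/s and contact force between the fingers and lid below 0.1 N), for 0.2 s.
2. the open pot is home under the bridge (horizontal distance between pot and filler below 0.007 m and height (world z) of pot below 0.005 m and angle between pot's own z axis and vertical below 0.06 rad and linear speed of pot below 0.02 m/s), for 0.2 s.
At the end, for the whole second after the job is handed in: The lid lies at rest in the empty dish, flat (within 0.08 rad), knob up, its centre within 20 mm of the dish's and its plug on the dish's floor (within 4 mm); the pot stands upright on the bench at rest, its centre within 7 mm of the home point (the filler's origin) (all of step 1 and all of step 2); the robot touches nothing.
It fails at once if the lid is tipped by more than 0.5 rad (angle between lid's own z axis and vertical above 0.5 rad).
It fails at once if the lid is dropped into the dish (still moving faster than 0.6 m/s within 30 mm of it) (horizontal distance between lid and empty_dish below 0.08 m and z of lid in the frame of empty_dish below 0.03 m and linear speed of lid above 0.6 m/s).
It fails at once if the pot is lifted more than 12 mm off the bench or tipped by more than 0.25 rad (height (world z) of pot above 0.012 m or angle between pot's own z axis and vertical above 0.25 rad).
It fails at once if another thing on the bench is moved more than 25 mm (distance of any of weight, tin, tape, jar, die, brush from where it was at the start of the episode above 0.025 m).
It also fails if it takes over 67 s, if anything falls off the work surface, if the arm or the gripper's body presses on something with over 40 N, if the wrist force passes 120 N, or if a joint passes its speed limit or range.

## Working session

There is one attempt and no reset: what is moved stays moved. The work goes in short steps, each a Python script; the robot and the scene stay as the last script left them, time stands still between calls to the robot, and variables do not carry over. Pictures are saved under pics/ and viewed, at most 10 in all, crops included, and the job is handed in when it is done.

```bash
mkdir -p pics; ls; python3 - <<'E'
from bench import manip, effector, viewer
import cv2
for n in ("top","side"):
    im=viewer.get_image(n); cv2.imwrite(f"pics/{n}0.png",cv2.resize(im[:,:,::-1],(800,600),interpolation=cv2.INTER_CUBIC)); cv2.imwrite(f"raw_{n}0.png",im[:,:,::-1])
    print(n,viewer.get_calibration(n))
print(manip.current_tcp_rot(),manip.current_clock(),manip.current_tool_pos())
E
```

```text
pics
top {'vfov': 49.867278385279846, 'cx': 274.9966815678229, 'cy': 206.9572204217994, 'eye': array([ 0.34677138, -0.20340789,  1.35364464]), 'attitude': array([-0.69853835,  0.71020651, -0.06191549,  0.06178474])}
side {'vfov': 55.38495684608927, 'cx': 275.3358880825645, 'cy': 212.78236703923497, 'eye': array([0.442938  , 0.53121159, 0.96613744]), 'attitude': array([-0.0778257 ,  0.93416237, -0.34616824,  0.03809697])}
[ 9.91573269e-01  1.29543963e-01 -7.17039740e-05 -8.99178805e-04] 0.1 [ 0.16678088 -0.62756439  0.2257692 ]
```

View pics/top0.png

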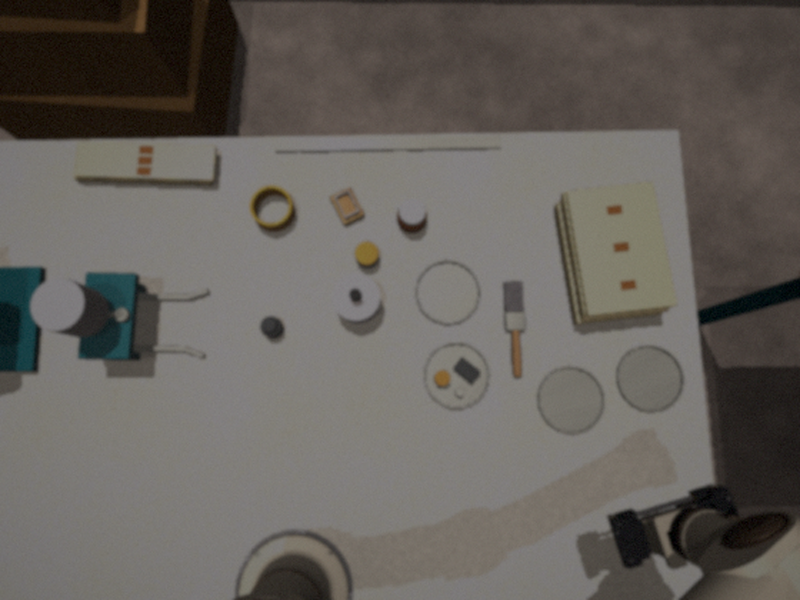

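View pics/side0.png

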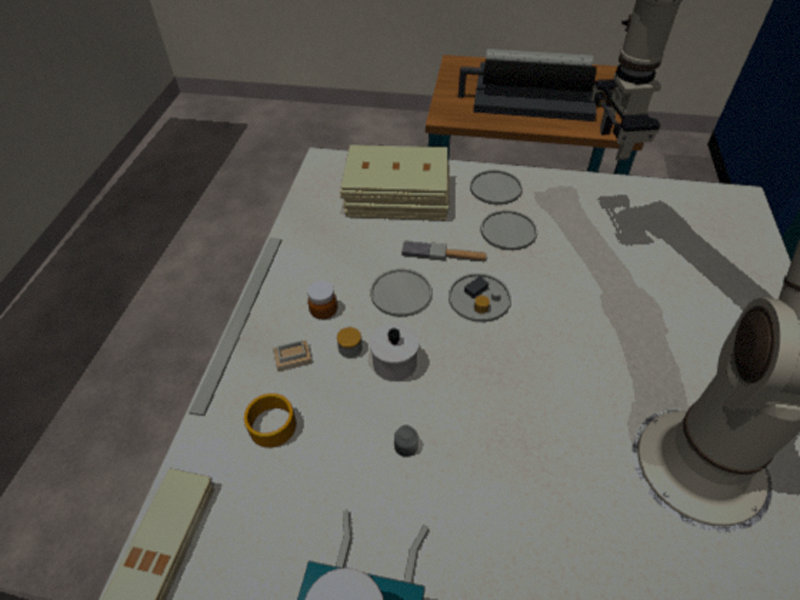

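The top view shows four dishes, at about (447,292), (457,376; contains pieces, so it is full), (571,400) and (650,379) in the 800x600 picture. Image left is the robot's left (+y), so of the three empty ones (447,292) is the one meant. The lidded pot is at (358,298), the weight at (272,327), the tin at (367,253), and the filler's lane mouth is near (205,322), opening right. I'll confirm in enlarged crops.

```bash
cat > h.py <<'E'
import numpy as np, cv2
from scipy.spatial.transform import Rotation as R
from bench import manip, effector, viewer
def cam(n):
    c=viewer.get_calibration(n); f=210/np.tan(np.radians(c["vfov"])/2)
    return c,f,R.from_quat(c["attitude"]).as_matrix()
def p2w(n,u,v,z):
    c,f,M=cam(n); d=M@np.array([(u-c["cx"])/f,(v-c["cy"])/f,1.]); e=c["eye"]
    return e+d*(z-e[2])/d[2]
def w2p(n,p):
    c,f,M=cam(n); q=M.T@(np.asarray(p)-c["eye"]); return np.array([c["cx"]+f*q[0]/q[2],c["cy"]+f*q[1]/q[2]])
def crop(n,name,x0,y0,x1,y1,s=4,pts=()):
    im=viewer.get_image(n)[y0:y1,x0:x1,::-1]
    im=cv2.resize(im,None,fx=s,fy=s,interpolation=cv2.INTER_CUBIC)
    im=cv2.convertScaleAbs(im,alpha=1.25)
    for p in pts:
        u=w2p(n,p); cv2.circle(im,tuple(int(round(a)) for a in ((u[0]+.5-x0)*s,(u[1]+.5-y0)*s)),2,(0,0,255),-1)
    for k in range(0,x1-x0,10): cv2.line(im,(k*s,0),(k*s,12 if (k+x0)%50==0 else 5),(255,0,0),1)
    for k in range(0,y1-y0,10): cv2.line(im,(0,k*s),(12 if (k+y0)%50==0 else 5,k*s),(255,0,0),1)
    cv2.imwrite(f"pics/{name}.png",im)
E
python3 - <<'E'
from h import *
print(w2p("top",[0.167,-.628,.227]),w2p("side",[0.167,-.628,.227]),w2p("top",[0,0,0]))
crop("top","c1",170,160,350,300)
crop("top","c2",0,160,200,300)
E
```

```text
[454.59399116 360.36139947] [427.94741752 101.70007293] [205.41333809 413.12903812]
```

View pics/c1.png

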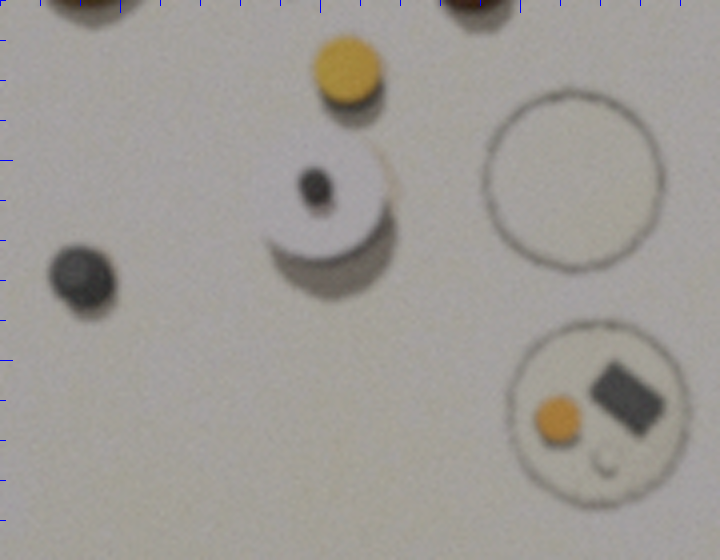

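View pics/c2.png

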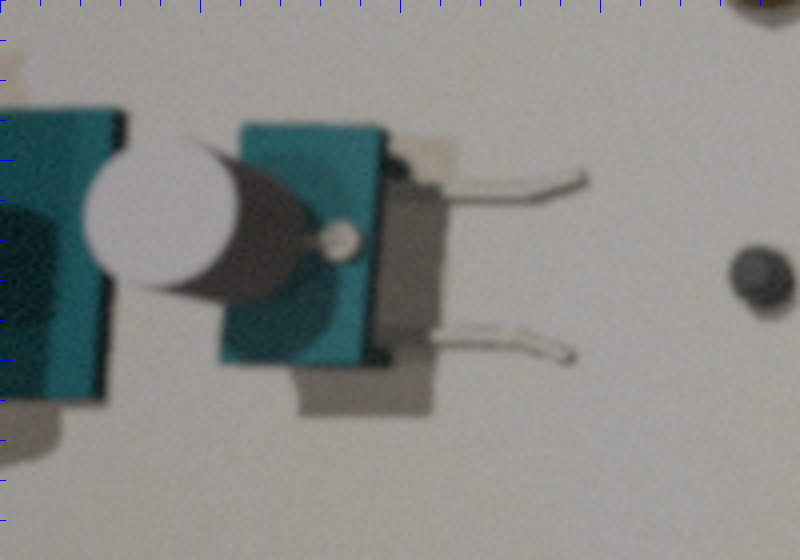

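The crops confirm it: the leftmost dish, centred at crop1 (574,180) → raw (313,204.5), is empty, and the one below it at (599,413) holds pieces. The lid disc is centred at (318,193) with its knob at (316,187), and the weight is at (82,277). In crop2 the bridge's top corners are (384,128), (363,365), (245,124) and (220,362), and the guide ends are (588,178) and (574,357).

```bash
python3 - <<'E'
from h import *
from scipy.optimize import least_squares
a=lambda u,v:(170+u/4-.5,160+v/4-.5)
print("dish",p2w("top",*a(574.5,180),.012)); print("knob",p2w("top",*a(316,187),.096)); print("lid",p2w("top",*a(318,193),.074))
print("weight",p2w("top",*a(82,277),.03)); print("tin",p2w("top",*a(348,70),.044))
# side view readings (800x600)
s=lambda u,v:(u*.7-.5,v*.7-.5)
print("side: dish",p2w("side",*s(401.5,292),.012),"knob",p2w("side",*s(394,336),.096),"weight",p2w("side",*s(406,440),.03))
M=[((.085,.005,.11),(384,128)),((-.085,.005,.11),(362,365)),((.085,.105,.11),(245,124)),((-.085,.105,.11),(221,362)),
((0,.085,.24),(161,214)),((.069,-.110,.014),(588,178)),((-.069,-.110,.014),(574,357))]
def tr(p,m): c,s=np.cos(p[2]),np.sin(p[2]); return np.array([p[0]+c*m[0]-s*m[1],p[1]+s*m[0]+c*m[1],m[2]])
f=lambda p:np.concatenate([w2p("top",tr(p,m))-[u/4-.5,160+v/4-.5] for m,(u,v) in M])
r=least_squares(f,[.4,.4,0],loss="soft_l1"); print(r.x,np.round(f(r.x).reshape(-1,2),1)); print("mouth",tr(r.x,(0,-.11,0)))
im=cv2.imread("raw_side0.png"); im=cv2.resize(im,(800,600),interpolation=cv2.INTER_CUBIC)
E
```

```text
dish [ 0.58981293 -0.3208379   0.012     ]
knob [ 0.57261577 -0.13058618  0.096     ]
lid [ 0.57215975 -0.13072302  0.074     ]
weight [0.51988976 0.04629794 0.03      ]
tin [ 0.67008761 -0.15196122  0.044     ]
side: dish [ 0.59041149 -0.31572827  0.012     ] knob [ 0.57307448 -0.12680629  0.096     ] weight [0.52122365 0.05170775 0.03      ]
[ 0.5360397   0.29592217 -0.0360132 ] [[ 0.4 -0.6]
 [ 0.4  0.6]
 [-0.3 -0.3]
 [-0.6  0.7]
 [ 0.8 -0.3]
 [-0.6 -0.5]
 [-0.3  0.5]]
mouth [0.5320791 0.1859935 0.       ]
```

```bash
cat >> h.py <<'E'
def down(th):  # tool y at angle th from world +y, tool z down
    return (R.from_euler("z",th)*R.from_matrix(np.array([[-1,0,0],[0,1,0],[0,0,-1.]]))).as_quat()
def st():
    print("t",round(manip.current_clock(),2),"p",np.round(manip.current_tool_pos(),4),"F",np.round(manip.current_force(),1),"gap",round(manip.current_finger_gap(),4),"g",round(manip.current_gripper_force(),1))
E
python3 - <<'E'
from h import *
for th in (0,np.pi,np.pi/2,-np.pi/2):
  for p in ([.5727,-.129,.17],[.5727,-.129,.079],[.59,-.319,.021],[.572,-.173,.05],[.535,.25,.047],[.535,.24,.03]):
    q=manip.solve_ik(np.array(p),down(th)); print(round(th,2),p,None if q is None else np.round(q,2))
E
```

```text
0 [0.5727, -0.129, 0.17] [ 0.91  0.64 -1.03  1.75  0.61  1.1   1.26]
0 [0.5727, -0.129, 0.079] [ 0.88  0.77 -0.98  1.81  0.76  0.99  1.15]
0 [0.59, -0.319, 0.021] [ 1.05  0.97 -0.93  1.6   0.87  1.03  1.43]
0 [0.572, -0.173, 0.05] [ 0.93  0.83 -0.96  1.79  0.82  0.97  1.19]
0 [0.535, 0.25, 0.047] [ 0.22  0.84 -0.98  1.81  0.85  0.97  0.43]
0 [0.535, 0.24, 0.03] [ 0.2   0.84 -0.93  1.83  0.84  0.93  0.45]
3.14 [0.5727, -0.129, 0.17] [ 0.74  0.52 -0.74  1.76  0.41  1.02 -1.73]
3.14 [0.5727, -0.129, 0.079] [ 0.64  0.62 -0.61  1.82  0.46  0.85 -1.77]
3.14 [0.59, -0.319, 0.021] [ 0.75  0.78 -0.43  1.61  0.41  0.83 -1.42]
3.14 [0.572, -0.173, 0.05] [ 0.66  0.67 -0.56  1.8   0.47  0.81 -1.7 ]
3.14 [0.535, 0.25, 0.047] [ 0.05  0.71 -0.72  1.82  0.61  0.84 -2.54]
3.14 [0.535, 0.24, 0.03] [ 0.05  0.73 -0.7   1.83  0.63  0.81 -2.54]
1.57 [0.5727, -0.129, 0.17] [-0.49  0.58  0.92  1.8  -0.53  1.03 -2.52]
1.57 [0.5727, -0.129, 0.079] [-0.48  0.73  0.9   1.86 -0.72  0.92 -2.37]
1.57 [0.59, -0.319, 0.021] [-0.23  1.1   1.12  1.65 -1.09  1.14 -1.93]
1.57 [0.572, -0.173, 0.05] [-0.39  0.81  0.9   1.84 -0.8   0.91 -2.25]
1.57 [0.535, 0.25, 0.047] [ 0.36  1.1  -1.31  1.81  1.15  1.23  1.83]
1.57 [0.535, 0.24, 0.03] [ 0.38  1.13 -1.31  1.82  1.19  1.23  1.83]
-1.57 [0.5727, -0.129, 0.17] [ 0.89  0.62 -0.99  1.75  0.58  1.09 -0.29]
-1.57 [0.5727, -0.129, 0.079] [ 0.84  0.74 -0.92  1.81  0.71  0.96 -0.39]
-1.57 [0.59, -0.319, 0.021] [ 0.87  0.83 -0.62  1.61  0.58  0.89  0.04]
-1.57 [0.572, -0.173, 0.05] [ 0.86  0.78 -0.85  1.8   0.73  0.91 -0.32]
-1.57 [0.535, 0.25, 0.047] [ 0.36  1.1  -1.31  1.81  1.15  1.23 -1.31]
-1.57 [0.535, 0.24, 0.03] [ 0.18  0.82 -0.9   1.83  0.81  0.91 -1.1 ]
```

```bash
python3 - <<'E'
from h import *
th=down(-np.pi/2)
manip.move_pose(np.array([.5727,-.129,.18]),th)
manip.servo_line(np.array([.5727,-.129,.080]),vel=.1); st()
effector.close(f_grip=20); st()
manip.servo_line(np.array([.5727,-.129,.175]),vel=.08); manip.sleep(.2); st()
crop("side","c3",170,150,370,300)
E
```

```text
t 3.65 p [ 0.5733 -0.1289  0.0807] F [-0.3  0.3  0.3] gap 0.0916 g 0.0
t 4.72 p [ 0.5728 -0.129   0.08  ] F [-0.1  0.3 -0. ] gap 0.0234 g 20.0
t 6.26 p [ 0.5725 -0.1289  0.1746] F [ 0.1  0.7 -1.6] gap 0.0235 g 20.0
```

View pics/c3.png

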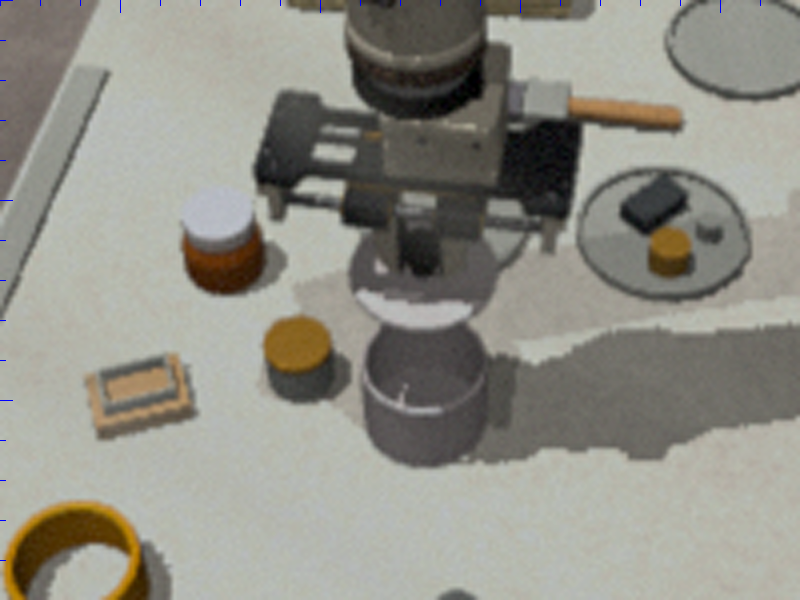

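The lid hangs level from the knob above the open pot (rim at crop (425,370)). I'll place it in the dish now.

```bash
python3 - <<'E'
from h import *
x,y=.590,-.319
manip.servo_line(np.array([x,y,.175]),vel=.2)
manip.servo_line(np.array([x,y,.05]),vel=.1); st()
manip.servo_line(np.array([x,y,.028]),vel=.04)
for z in np.arange(.026,.018,-.001):
    manip.servo_line(np.array([x,y,z]),vel=.02); F=manip.current_force()[2]
    print(round(z,4),round(manip.current_tool_pos()[2],4),round(F,1))
    if F>1.5: break
effector.open_jaws(); st()
manip.servo_line(np.array([x,y,.14]),vel=.1)
manip.move_pose(np.array([.45,-.30,.22]),down(-np.pi/2))
crop("top","c4",170,160,350,300)
st()
E
```

```text
t 8.81 p [ 0.5906 -0.3192  0.0509] F [ 0.2 -0.1 -0.9] gap 0.0231 g 20.0
0.026 0.026 -2.0
0.025 0.025 -2.0
0.024 0.0239 -1.6
0.023 0.0229 -1.8
0.022 0.0221 -1.1
0.021 0.022 5.3
t 12.18 p [ 0.59  -0.319  0.021] F [-0.3  0.5  0.5] gap 0.092 g 0.0
t 14.27 p [ 0.451  -0.3004  0.2197] F [ 1.1 -0.2  0.7] gap 0.092 g 0.0
```

View pics/c4.png

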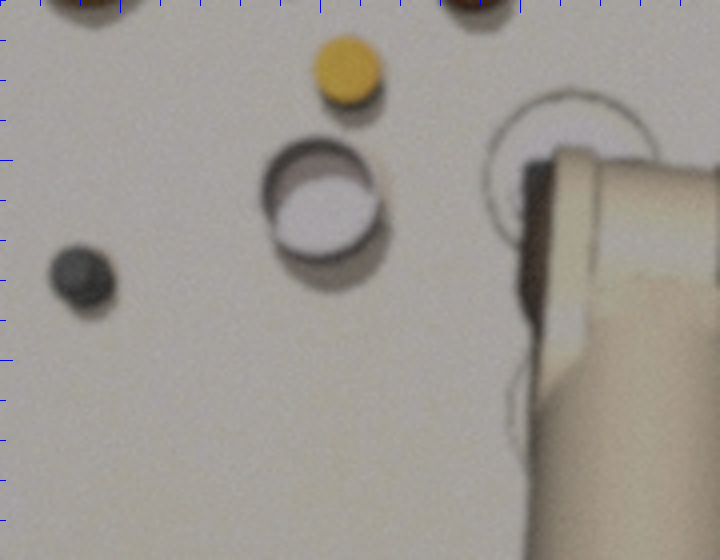

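The pot is open. Its rim spans crop x 259–384 and y 136–262, so the centre is (321.5,199), and the lid lies in the dish. Next I'll grip the pot's far (+x) wall and drag it around the weight into the lane.

```bash
python3 - <<'E'
from h import *
pot=p2w("top",170+321.5/4-.5,160+199/4-.5,.07); print("pot top",pot)
pot=np.array([pot[0],pot[1]+.001])
a=-.036; ex=np.array([np.cos(a),np.sin(a)]); ey=np.array([-np.sin(a),np.cos(a)]); o=np.array([.536,.297])
q=down(-np.pi/2+a); g=lambda c,z=.05: np.r_[np.asarray(c)+.043*ex,z]
manip.move_pose(g(pot,.16),q); manip.servo_line(g(pot),vel=.12); st()
effector.close(f_grip=40); st()
for c in ([.614,0.],[.614,.05],[.595,.10],[.545,.14],o-.125*ey,o-.095*ey,o-.06*ey):
    manip.servo_line(g(c),vel=.08); F=manip.current_force(); st()
    if np.linalg.norm(F)>25: print("force"); break
crop("top","c5",0,160,200,300)
E
```

```text
pot top [ 0.56843096 -0.13299051  0.07      ]
t 16.28 p [ 0.6122 -0.1335  0.0509] F [-0.3  0.5  0.4] gap 0.0919 g 0.0
t 17.59 p [ 0.6116 -0.1334  0.05  ] F [ 1.4 -0.  -0.8] gap 0.0049 g 39.7
t 19.48 p [ 0.6559 -0.004   0.05  ] F [-3.2 -5.4  4.8] gap 0.005 g 40.3
t 20.26 p [0.6565 0.0499 0.05  ] F [-0.3  2.5  1.8] gap 0.0054 g 40.6
t 21.07 p [0.6373 0.0999 0.05  ] F [-1.7  2.   0.8] gap 0.0051 g 40.6
t 22.02 p [0.5867 0.1396 0.0499] F [-2.9  2.4  1.8] gap 0.0052 g 40.6
t 22.61 p [0.5742 0.1715 0.05  ] F [-0.   2.1 -0.8] gap 0.0049 g 40.6
t 23.13 p [0.5759 0.2006 0.0499] F [ 1.2  0.7 -1.4] gap 0.005 g 41.5
t 23.73 p [0.5765 0.2362 0.0499] F [-0.1  1.4  0. ] gap 0.0051 g 41.4
```

View pics/c5.png

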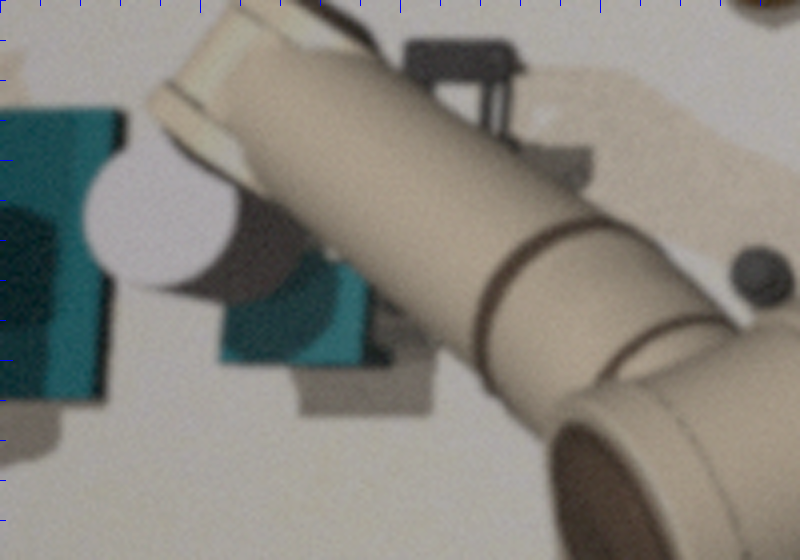

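The pot was dragged in with low forces, and the weight is unmoved at (762,277), the same pixel as before. Next I'll release, go behind the pot with shut fingers, and push it home.

```bash
python3 - <<'E'
from h import *
a=-.036; ex=np.array([np.cos(a),np.sin(a)]); ey=np.array([-np.sin(a),np.cos(a)]); o=np.array([.536,.297])
P=lambda x,y,z: np.r_[o+x*ex+y*ey,z]
effector.open_jaws(); st()
manip.servo_line(P(.043,-.06,.16),vel=.12)
manip.servo_line(P(0,-.135,.16),vel=.15); effector.close(f_grip=20)
manip.servo_line(P(0,-.135,.03),vel=.12); st()
y=-.135
while y<-.045:
    y+=.015 if y<-.08 else .004
    manip.servo_line(P(0,y,.03),vel=.05)
    F=manip.current_force()[:2]; p=manip.current_tool_pos()[:2]-o
    print(round(y,3),np.round([p@ex,p@ey,F@ex,F@ey],4))
    if F@ey<-9: break
st()
crop("side","c6",130,250,330,400)
E
```

```text
t 25.18 p [0.5768 0.2355 0.05  ] F [ 0.  -0.5  0.2] gap 0.0914 g 0.0
t 29.65 p [0.5318 0.1624 0.0308] F [-0.3 -0.1 -0.3] gap 0.0005 g 0.0
-0.12 [-1.000e-04 -1.193e-01 -8.618e-01  1.325e-01]
-0.105 [-2.000e-04 -1.044e-01 -7.866e-01 -5.661e-01]
-0.09 [-1.000e-04 -8.930e-02 -3.339e-01 -4.140e-01]
-0.075 [ 1.0000e-04 -7.4800e-02  5.8370e-01 -1.7373e+00]
-0.071 [ 5.0000e-04 -7.1700e-02  2.6703e+00 -2.7715e+00]
-0.067 [ 9.0000e-04 -6.7800e-02  3.1054e+00 -4.9982e+00]
-0.063 [ 3.0000e-04 -6.3400e-02  3.1926e+00 -3.2551e+00]
-0.059 [-1.0000e-04 -5.9300e-02  2.3459e+00 -3.0600e+00]
-0.055 [-2.0000e-04 -5.5100e-02  2.1919e+00 -3.6435e+00]
-0.051 [-4.0000e-04 -5.2600e-02  6.1000e-03 -7.0443e+00]
-0.047 [-3.00000e-04 -5.28000e-02 -1.14380e+00 -1.68508e+01]
t 33.2 p [0.5338 0.2443 0.0296] F [ -1.7 -16.8  10. ] gap 0.0002 g 8.1
```

View pics/c6.png

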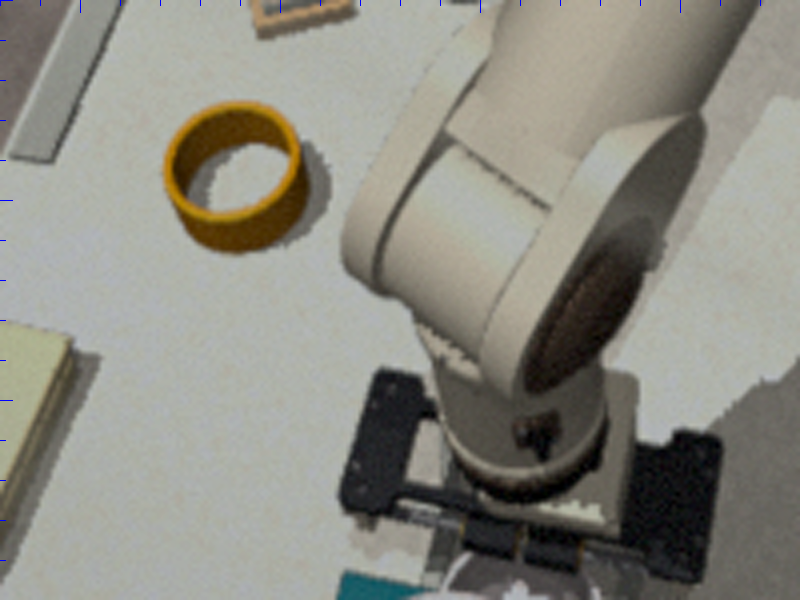

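The pot stopped hard at y' = -52.7 mm, with force rising to 17 N. Shut fingers against a home pot should give about -54.5, so that fits the end stop within calibration error. I'll back off, then check the pot, lid and bystanders.

```bash
python3 - <<'E'
from h import *
a=-.036; ex=np.array([np.cos(a),np.sin(a)]); ey=np.array([-np.sin(a),np.cos(a)]); o=np.array([.536,.2985])
P=lambda x,y,z: np.r_[o+x*ex+y*ey,z]
manip.servo_line(P(0,-.11,.03),vel=.08)
manip.servo_line(P(0,-.11,.2),vel=.15)
manip.move_pose(np.array([.36,-.15,.25]),down(-np.pi/2)); st()
t=np.linspace(np.pi,2*np.pi,19)
pts=[np.r_[o+.045*(np.cos(k)*ex+np.sin(k)*ey),.07] for k in t]
crop("top","c7",0,160,200,300,pts=pts)
im=viewer.get_image("top"); b=cv2.imread("raw_top0.png")[:,:,::-1]
crop("top","c8",150,100,350,250)
E
```

```text
t 36.99 p [ 0.3606 -0.1496  0.2502] F [-0.3 -0.2  0.2] gap 0.0005 g 0.0
```

View pics/c7.png

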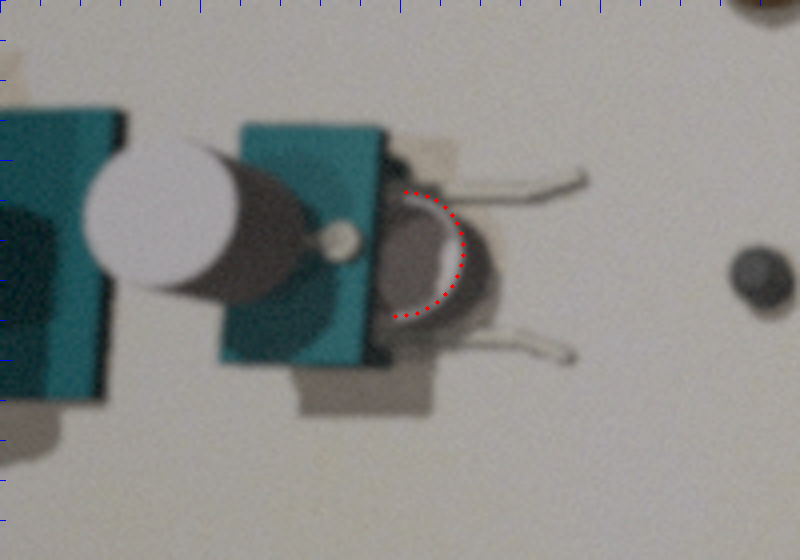

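View pics/c8.png

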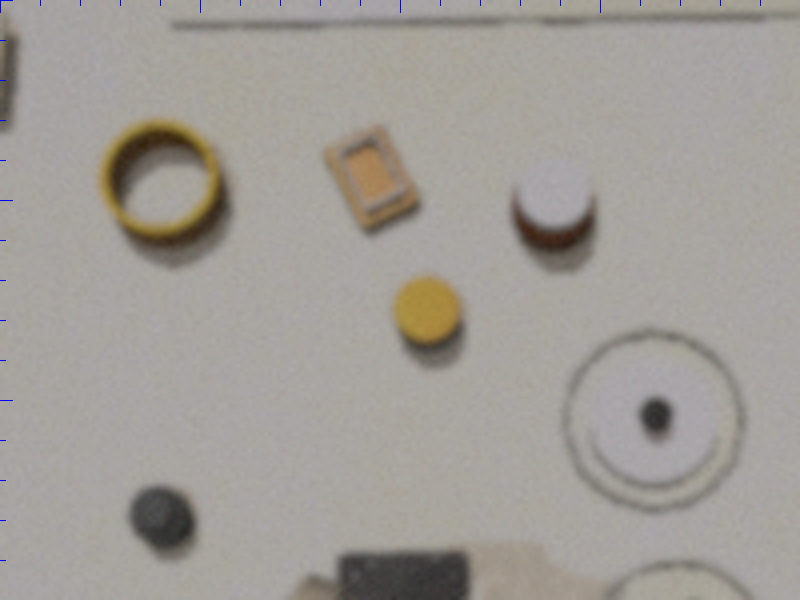

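The pot's rim lies along the predicted home circle (right edge at crop7 (464,250)). The lid lies flat, centred in the empty dish: knob at crop8 (655,414), dish centre (655,420). The tin (427,310) and weight (162,516) haven't moved, so I'm handing in.

```bash
python3 -c "
from bench import manip
print(manip.hand_in())"
```

```text
the job is handed in; nothing more can be done
None
```

The job is handed in (the judge's result isn't shown): at 37 s of the 67 s allowed, the pictures showed the lid flat, knob up and centred in the leftmost empty dish, the open pot home against the end stop, and the weight and tin unmoved.

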